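Hold the green acrylic sample in the inspection lamp's light path

ROBOT

A 6-joint arm with a two-finger parallel gripper is mounted at the origin on the work surface. World frame = base frame: x ahead of the robot, y to its left, z up, the work surface at z = 0. Lengths are in m, angles in rad, forces in N, time in s.
With the tool pointing down it reaches from about 0.375 to 0.975 m from the base axis. Payload 3.8 kg.
Tool frame: the origin (TCP) lies midway between the tips of the shut fingers; the grasp point (between the pads) lies 19 mm behind it; z points along the fingers, y is the line along which they close (so a half turn about z gives the same grasp; the last joint's range is limited). The gripper opens to 85 mm and grips with 20 to 120 N. Pads are 22 mm wide; open, the fingers measure 114 mm over their backs; the gripper's body (76 mm by 85 mm) begins 54 mm behind the grasp point. The pads swing forward as they close: fully open they stand 13 mm farther back than shut.
Start: joints at [-1.155, 0.264, 1.604, -0, 1.274, -0.037], TCP at [0.295, -0.607, 0.231] pointing down, gripper open.
Joint ranges: [-2.63, 2.63], [-0.94, 2.18], [0.31, 2.57], [-1.31, 4.45], [0, 2.66], [-2.55, 2.55]. Speed limits (rad/s): [2.57, 2.57, 3.14, 3.14, 3.14, 3.14].

INTERFACE

Orientations are given as a rotation vector (axis times angle).
In Python, from workcell import status, read_camera, workorder, masks_of gives the robot as it stands.
- The arm moves only by the tool drive_tool, never from a script. Its argument "rows" is a list of rows, each a list of 7 numbers: the turn, a rotation vector about the tool's x, y, z in degrees, then the shift along the tool's x, y, z in m, then the opening, from 0 (shut) to 1 (fully open). In form: [[ax, ay, az, tx, ty, tz, claw], ...]. A call has 1 to 8 rows; each row shifts and turns the commanded pose from where the row before left it, along the tool's axes as they then stand; what a row does not reach is not made up. A row lasts 1/12 s, in which the tool goes at most 41.7 mm and 7.16 degrees, less where a joint would pass 70% of its speed; a pose out of reach is approached as far as the arm can. A call is refused whole if a number of a shift passes 0.0417 or a number of a turn 7.16, either way. A call with a gripper value outside its range is refused whole. The fingers move at their own pace and stop on an object; "force" is the grip in N (left out, the last holds). Time passes only in rows, so rows that do not move let the fingers close. It gives the time, the measured TCP pose, the force, the opening and the grip force at its end, in the units of the state.
- status.read_state(): the state, without advancing time (a new reading comes with each control period).
- read_camera(name): name is "scene" or "top" or "wrist"; returns a dict with "color" (400x640x3 uint8, red, green, blue), "intrinsics" (3x3 intrinsics, pixels), "D" ([k1, k2, p1, p2, k3] as OpenCV has them; the pictures are not rectified), "world_from_camera" (4x4, takes a point from camera to world coordinates); the wrist camera has in their place "mount" (4x4, takes a point from camera to tool coordinates, whose origin is the TCP and whose axes are the flange's). Camera axes: x right, y up, looking along -z (the intrinsics and any distortion apply to the point x, -y, -z); pixel columns grow to the right and rows downward; lengths in m; the calibration is good to about 2 mm. A picture is of the moment at which its call begins: read the wrist's pose just before it. There is no depth.
- workorder.finish_job(): hands the job in; it is judged then, once.
Trained networks look in a picture, given as the dict that the camera call returned (one of the last four; its "shot" number tells which), for a name from the list of things; names that differ only in an ending like _2 or _b are one class to them, and where a whole thing is asked for, a point or a joint stands for the part that bears it (a point fixed in the world has none). Each returns a list of dicts, best first, with "score" (0 to 1); they miss things now and then, are a little off and sometimes report something else, mostly with a low value. They report only what shows in the picture. A call takes as long as a camera call. They do not tell look-alikes from the thing itself.
- masks_of(picture, name): "mask" (400x640 bool, what is visible of it) and "bbox" ([left, top, right, bottom] in pixels, round what is visible of it).
The state is a dict: "time": time; "q": joint angles; "joint_vel": joint speeds; "joint_torque": joint torques, N m; "tool_pos": TCP position; "tcp_rot": TCP orientation; "wrist_force": force on the tool from outside, world axes, zero at the start; "torque": the same for the moment, N m; "width": opening from 0.0 (shut) to 1.0 (fully open); "grip_force": force on a finger pad.
Only numpy, scipy, OpenCV 4.12 (cv2) and the standard library are available. Lean on these libraries where they do the work, as an engineer would, in place of code of your own. Each camera call takes 0.05 s, during which the arm holds its last target. There are 200 camera calls.

TASK

Switch on the inspection lamp by pushing its red-tipped toggle fully over, then take the green acrylic sample block out of the wooden rack, gripping it by its two white frosted side faces only and never letting the fingers touch the clear glossy faces. Hold it upright and still in the light path above the black line on the bench board, a glossy face square to the beam, so that the lamp's light passes through the middle of the block to the ring on the screen, and finish while still holding it there. Do not bump the block on the lamp or the screen, and leave the other two blocks in the rack and the model house and paint jar where they are.

Things in the scene. Friction and masses are not known exactly. Their poses are not given: they have to be found in the camera images.
- bench: Light bench, fixed: plywood board 110 (x) x 355 mm (y), 15 mm thick; at its -y end a grey driver box (70 x 46 mm, top 95 mm above the table, centred at y = -210 mm), then the lamp; at its +y end the screen. A black line crosses the board between lens and screen. Origin: on the table under that line, mid-width; y from lamp to screen, z up. Place and yaw vary.
- beam_mid (a point): The point on the beam's axis straight above the black line: 120 mm above the table, 73 mm from the lamp's lens and 90 mm from the screen. Its y axis runs along the beam from lamp to screen, its x axis across the beam, z up.
- lens (a point): Centre of the lens of the LED spot lamp, on the beam axis. The lamp is a black and silver cylinder on a post, at most 52 mm across, reaching from here 85 mm back along the bench's -y; axis 120 mm, top 146 mm above the table.
- screen_ring (a point): Centre of the black ring on the upright white opal screen, on the beam axis. The screen is 120 mm wide across the beam, 4 mm thick, its top 170 mm above the table.
- lamp_switch (a joint): Toggle on top of the driver box: 0 rad = off, leaning to the bench's -x side; 0.9 rad = fully over to the +x side = on (end stop). On counts from 0.7 rad. It swings about the bench's y axis and stays where it is left; about 1.5 N at the tip moves it.
- switch_tip (a point): Centre of the toggle's red ball (14 mm across), 30 mm from the pivot; it moves with the toggle, 26 mm from off to on.
- switch_pivot (a point): The toggle's pivot, on top of the driver box, 97 mm above the table; axes as the bench's (the toggle swings towards +x).
- rack: Wooden rack, fixed to the table: 200 mm (its x) by 70 mm (its y) by 24 mm high, with three pockets in a row along x at 60 mm spacing (28 x 37 mm, 16 mm deep, floor 8 mm above the table). Origin: centre of its underside. Its place and yaw vary.
- green_block: The sample: clear green acrylic block 25 (x) x 34 (y) x 75 mm tall (z), about 75 g, standing in one of the three pockets (which varies), top 83 mm above the table. +x and -x faces: clear, glossy, not to be touched. +y and -y faces: frosted white, 34 mm apart, turned to the rack's long sides: grip these. Top frosted, dull green. Origin: centre of its underside.
- green_centre (a point): The middle of the green block, 37.5 mm above its underside; axes as the block's.
- amber_block: Amber block of the same size and shape, in another pocket of the rack: leave it there.
- clear_block: Colourless block of the same size and shape, in another pocket of the rack: leave it there.
- model_house: Cream model house with terracotta gable roof, 61 x 81 mm, 65 mm high, loose on the table: leave it. Origin: centre of its underside.
- paint_jar: Blue paint jar with black cap, 48 mm across, 60 mm high, loose on the table: leave it. Origin: centre of its underside.
Things that resemble listed ones, but are neither listed nor needed, are in the scene too. What is shaped like the green_block but blue or pink is not meant.

How it is judged:
On the way, in this order (a step that is already met when the one before it is completed fails the run):
1. the lamp is switched on (value of joint lamp_switch above 0.7 rad), for 0.2 s.
2. the green block is lifted clear of the rack in the fingers (z of green_block in the frame of rack above 0.03 m and contact force between the fingers and green_block above 2 N and contact force between green_block and rack below 0.2 N), for 0.2 s.
At the end, for the whole second after the job is handed in: Toggle on (0.7 rad up); fingers hold the green block still, clear of all else, upright and square to the beam within 8.5 degrees, its middle within 8 mm sideways, 12 mm in height and 25 mm along the beam of the point above the line; other blocks within 15 mm, house and jar 20 mm of their start (value of joint lamp_switch above 0.7 rad and x of green_centre in the frame of beam_mid between -0.008 and 0.008 m and y of green_centre in the frame of beam_mid between -0.025 and 0.025 m and z of green_centre in the frame of beam_mid between -0.012 and 0.012 m and angle between the x axis of green_block and the y axis of beam_mid, either way round below 0.15 rad and angle between green_block's own z axis and vertical below 0.15 rad and linear speed of green_block below 0.02 m/s and contact force between the fingers and green_block above 2 N and contact force between green_block and bench below 0.2 N and contact force between green_block and rack below 0.2 N and distance of each of amber_block, clear_block from where it was at the start of the episode below 0.015 m and distance of each of model_house, paint_jar from where it was at the start of the episode below 0.02 m); the arm keeps its last pose, push and grip.
It fails at once if the fingers touch a glossy face of the green block (contact force between the fingers and green_block_c1 above 1 N or contact force between the fingers and green_block_c2 above 1 N).
It fails at once if the block is bumped on the light bench (contact force between green_block and bench above 1.5 N).
It fails at once if another block is taken from its pocket (distance of any of amber_block, clear_block from where it was at the start of the episode above 0.015 m).
It fails at once if the model house or the paint jar is knocked (distance of any of model_house, paint_jar from where it was at the start of the episode above 0.02 m).
It also fails if it takes over 45 s, if anything falls off the work surface, if the arm or the gripper's body presses on something with over 40 N, if the wrist force passes 120 N, or if a joint passes its speed limit or range.

## Working session

There is one attempt and no reset: what is moved stays moved. The work goes in short steps, Python scripts to look and compute and a tool call to move; the robot and the scene stay as the last step left them, time stands still between calls to the robot, and variables do not carry over. Pictures are saved under pics/ and viewed, at most 10 in all, crops included, and the job is handed in when it is done.

Besides the shell and the picture viewer there is one more tool, called after "Request:" in YAML: its name, and indented under it one key for each argument. drive_tool: Moves the arm, as the interface text tells. Its arguments: {"type":"object","properties":{"rows":{"type":"array"},"force":{"type":"number"}},"required":["rows"]}

```bash
mkdir -p pics; ls; python3 - <<'E'
from workcell import status, read_camera, masks_of
import cv2,pickle
print(status.read_state())
for n in ("scene","top"):
    p=read_camera(n); cv2.imwrite(f"pics/{n}0.png",p["color"][:,:,::-1]); pickle.dump(p,open(f"{n}0.pkl","wb"))
    print(n,p["intrinsics"],p["D"],p["world_from_camera"])
    for t in ("green_block","lamp_switch","bench","rack","screen_ring","model_house","paint_jar"):
        print(t,[(round(m["score"],2),[int(v) for v in m["bbox"]]) for m in masks_of(p,t)])
E
```

```text
pics
{'time': 0.0, 'q': array([-1.15490950e+00,  2.64800318e-01,  1.60539024e+00, -2.85117912e-07,
        1.27366035e+00, -3.68846061e-02]), 'joint_vel': array([ 0.00140316, -0.00124225, -0.00234711,  0.00148931,  0.00162567,
        0.00079366]), 'joint_torque': array([ 1.92803786e-04, -5.15108728e+01, -3.67313433e+01, -3.89698116e-04,
        1.28057058e-02, -1.16713713e-05]), 'tool_pos': array([ 0.29499896, -0.606317  ,  0.22992145]), 'tcp_rot': array([-3.05927051e+00, -7.04654581e-01,  6.68142700e-04]), 'wrist_force': array([-0.19112745,  0.46157656, -0.53791121]), 'torque': array([0.00465691, 0.05483021, 0.0194127 ]), 'grip_force': 0.0, 'width': 1.0006554497107993}
scene [[452.04384079   0.         316.55275979]
 [  0.         452.04384079 202.26537196]
 [  0.           0.           1.        ]] [0.01250596 0.         0.         0.         0.        ] [[-0.01462708 -0.78340652  0.62133749  1.27186153]
 [ 0.99984495 -0.00536636  0.01677151  0.10811973]
 [-0.00980459  0.62148647  0.78336354  1.00962835]
 [ 0.          0.          0.          1.        ]]
green_block [(0.72, [342,
[... 635 characters left out ...]
[-1.15755135e-02  9.97108275e-01 -7.51072297e-02  4.84998996e-01]
 [-9.99932941e-01 -1.15166710e-02  1.21651846e-03  6.55184915e-02]
 [ 3.48015370e-04  7.51162749e-02  9.97174721e-01  9.50682350e-01]
 [ 0.00000000e+00  0.00000000e+00  0.00000000e+00  1.00000000e+00]]
green_block [(0.85, [204, 216, 232, 231]), (0.68, [157, 243, 183, 267]), (0.63, [156, 199, 182, 218]), (0.59, [251, 236, 280, 250]), (0.56, [220, 131, 246, 154])]
lamp_switch [(0.41, [448, 197, 455, 206])]
bench [(0.61, [293, 168, 462, 227])]
rack [(0.93, [199, 181, 247, 274])]
screen_ring [(0.81, [292, 170, 457, 231])]
model_house [(0.85, [306, 267, 344, 306]), (0.26, [267, 93, 288, 121])]
paint_jar [(0.7, [265, 94, 288, 120])]
```

```bash
python3 - <<'E'
import cv2
a=cv2.imread("pics/top0.png")[80:320,140:480]; cv2.imwrite("pics/topc.png",cv2.resize(a,None,fx=2.35,fy=2.35,interpolation=cv2.INTER_CUBIC))
a=cv2.imread("pics/scene0.png")[140:310,180:450]; cv2.imwrite("pics/scenec.png",cv2.resize(a,None,fx=2.9,fy=2.9,interpolation=cv2.INTER_CUBIC))
E
```

```text
(no output)
```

View pics/topc.png

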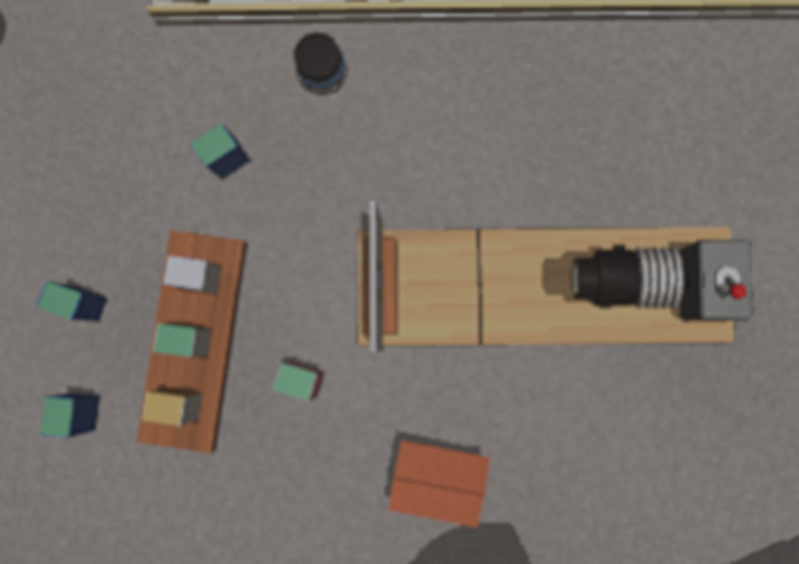

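View pics/scenec.png

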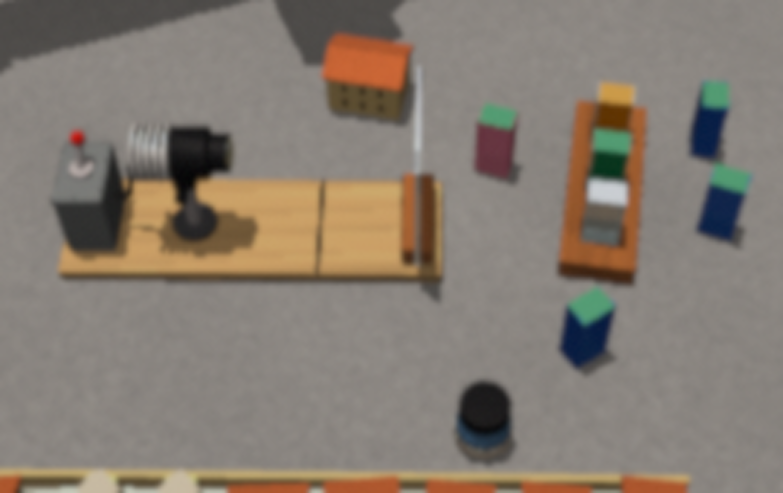

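The top view shows the rack at the left of the crop, with the green block in the middle pocket at about (176,340). The bench line is at x≈479 and the toggle ball at (738,291), on the bench's -x side. The blue and pink blocks with green tops are look-alikes. Next I locate everything.

```bash
cat > h.py <<'E'
import numpy as np,cv2,pickle
from scipy.spatial.transform import Rotation as R
def ray(p,uv):
    q=cv2.undistortPoints(np.array(uv,float).reshape(-1,1,2),p["intrinsics"],np.array(p["D"])).reshape(-1,2)
    d=np.c_[q[:,0],-q[:,1],-np.ones(len(q))]; T=p["world_from_camera"]
    return T[:3,3],d@T[:3,:3].T
def atz(p,uv,z):
    o,d=ray(p,uv); return o+d*((z-o[2])/d[:,2])[:,None]
def proj(p,X):
    T=np.linalg.inv(p["world_from_camera"]); c=np.atleast_2d(X)@T[:3,:3].T+T[:3,3]
    c=c*[1,-1,-1]
    return cv2.projectPoints(c,np.zeros(3),np.zeros(3),p["intrinsics"],np.array(p["D"]))[0].reshape(-1,2)
E
python3 - <<'E'
from h import *
np.set_printoptions(precision=4,suppress=True)
t=pickle.load(open("top0.pkl","rb"));s=pickle.load(open("scene0.pkl","rb"))
ct=lambda l:[( (x+.5)/2.35+140-.5,(y+.5)/2.35+80-.5) for x,y in l]
cs=lambda l:[( (x+.5)/2.9+180-.5,(y+.5)/2.9+140-.5) for x,y in l]
def hsv(p): return cv2.cvtColor(p["color"],cv2.COLOR_RGB2HSV)
print("rack top",atz(t,ct([(170,232),(245,241),(212,452),(138,442)]),.024))
print("board top: line t,b; right t,b",atz(t,ct([(479,229),(480,344),(731,228),(733,343)]),.015))
print("board scene: line far,near; corners",atz(s,cs([(322,181),(319,275),(63,274),(441,276)]),.015))
print("block tops",atz(t,ct([(185,272),(176,340),(164,408)]),.083))
print("block tops scene",atz(s,cs([(608,193),(612,142),(616,93)]),.083))
# ball triangulate with red masks
L=[]
for p,roi in((t,(180,215,440,465)),(s,(170,200,195,220))):
    H=hsv(p);m=((H[...,0]<6)|(H[...,0]>174))&(H[...,1]>170)&(H[...,2]>90);k=np.zeros_like(m);k[roi[0]:roi[1],roi[2]:roi[3]]=1
    y,x=np.nonzero(m&k);uv=(x.mean(),y.mean());L.append(ray(p,[uv]));print("red",uv,len(x))
A=0;b=0
for o,d in L:
    d=d[0]/np.linalg.norm(d[0]);P=np.eye(3)-np.outer(d,d);A=A+P;b=b+P@o
print("ball",np.linalg.solve(A,b), "atz top",atz(t,[(0,0)],.124)[0]*0+1)
# green top centroid
H=hsv(t);m=(H[...,0]>60)&(H[...,0]<90)&(H[...,1]>60);k=np.zeros_like(m);k[210:240,195:240]=1
y,x=np.nonzero(m&k);print("green centroid",x.mean(),y.mean(),len(x),atz(t,[(x.mean(),y.mean())],.083),cv2.minAreaRect(np.c_[x,y].astype(np.float32)))
print(R.from_rotvec([-3.05927051e+00,-7.04654581e-01,6.68e-04]).as_matrix())
E
```

```text
rack top [[0.5924 0.3048 0.024 ]
 [0.5831 0.234  0.024 ]
 [0.3872 0.2644 0.024 ]
 [0.397  0.3334 0.024 ]]
board top: line t,b; right t,b [[ 0.5929  0.0138  0.015 ]
 [ 0.4842  0.0145  0.015 ]
 [ 0.5912 -0.2261  0.015 ]
 [ 0.4821 -0.2243  0.015 ]]
board scene: line far,near; corners [[ 0.4828  0.0141  0.015 ]
 [ 0.5929  0.0169  0.015 ]
 [ 0.5936 -0.2186  0.015 ]
 [ 0.5931  0.1288  0.015 ]]
block tops [[0.5501 0.276  0.083 ]
 [0.4906 0.2836 0.083 ]
 [0.4317 0.2938 0.083 ]]
block tops scene [[0.5487 0.2772 0.083 ]
 [0.489  0.2859 0.083 ]
 [0.428  0.295  0.083 ]]
red (np.float64(453.3809523809524), np.float64(203.42857142857142)) 21
red (np.float64(206.0), np.float64(187.0)) 9
ball [ 0.5257 -0.1942  0.1293] atz top [1. 1. 1.]
green centroid 213.94767441860466 223.88953488372093 172 [[0.4917 0.2849 0.083 ]] ((213.94593811035156, 223.82431030273438), (14.631509780883789, 11.836727142333984), 9.462322235107422)
[[ 0.8992  0.4375 -0.0009]
 [ 0.4375 -0.8992  0.0021]
 [ 0.0001 -0.0023 -1.    ]]
```

Request:
drive_tool:
  rows:
    - [0, 0, -7.12, 0, 0, 0, 0]
    - [0, 0, -7.12, 0, 0, 0, 0]
    - [0, 0, -7.12, 0, 0, 0, 0]
    - [0, 0, -7.12, 0, 0, 0, 0]
    - [0, 0, -7.12, 0, 0, 0, 0]
    - [0, 0, -7.12, 0, 0, 0, 0]
    - [0, 0, -7.12, 0, 0, 0, 0]
    - [0, 0, -7.12, 0, 0, 0, 0]

```text
time: 1.47
tool_pos: [0.2953, -0.607, 0.2313]
tcp_rot: [2.348, 2.087, -0.0]
wrist_force: [0.1, 0.4, 1.6]
width: 0.001
grip_force: 0.0
```

Request:
drive_tool:
  rows:
    - [0, 0, -7.12, 0, 0, 0, 0]
    - [0, 0, 0, 0.03, 0.016, 0, 0]
    - [0, 0, 0, 0.037, 0.018, 0, 0]
    - [0, 0, 0, 0.037, 0.018, 0, 0]
    - [0, 0, 0, 0.037, 0.018, 0, 0]
    - [0, 0, 0, 0.037, 0.018, 0, 0]
    - [0, 0, 0, 0.037, 0.018, 0, 0]
    - [0, 0, 0, 0.037, 0.018, 0, 0]

```text
time: 2.13
tool_pos: [0.4197, -0.3532, 0.2315]
tcp_rot: [2.221, 2.221, 0.0]
wrist_force: [0.9, 0.1, -0.8]
width: -0.002
grip_force: 0.0
```

Request:
drive_tool:
  rows:
    - [0, 0, 0, 0.037, 0.018, 0, 0]
    - [0, 0, 0, 0.037, 0.018, 0, 0]
    - [0, 0, 0, 0.037, 0.018, 0, 0]
    - [0, 0, 0, 0.03, 0.009, 0, 0]
    - [0, 0, 0, 0, 0, 0, 0]
    - [0, 0, 0, 0, 0, 0, 0]

```text
time: 2.63
tool_pos: [0.4826, -0.2124, 0.2315]
tcp_rot: [2.216, 2.226, -0.0]
wrist_force: [0.4, -0.5, 0.6]
width: -0.002
grip_force: 0.0
```

Request:
drive_tool:
  rows:
    - [0, 0, 0, 0.009, 0.001, 0.03, 0]
    - [0, 0, 0, 0.008, 0, 0.03, 0]
    - [0, 0, 0, 0, 0, 0.03, 0]
    - [0, 0, 0, 0, 0, 0.028, 0]
    - [0, 0, 0, 0, 0, 0, 0]
    - [0, 0, 0, 0, 0, 0, 0]

```text
time: 3.13
tool_pos: [0.4813, -0.1974, 0.1118]
tcp_rot: [-2.22, -2.217, 0.003]
wrist_force: [0.5, 0.0, 0.6]
width: -0.003
grip_force: 0.0
```

```bash
python3 - <<'E'
from workcell import status, read_camera
import cv2,numpy as np
print(status.read_state()["tool_pos"])
a=read_camera("top")["color"][150:250,380:500,::-1];b=read_camera("scene")["color"][130:230,180:300,::-1]
cv2.imwrite("pics/push.png",np.hstack([cv2.resize(i,(396,330),interpolation=cv2.INTER_CUBIC) for i in(a,b)]))
E
```

```text
[ 0.48129848 -0.19739042  0.11183756]
```

View pics/push.png

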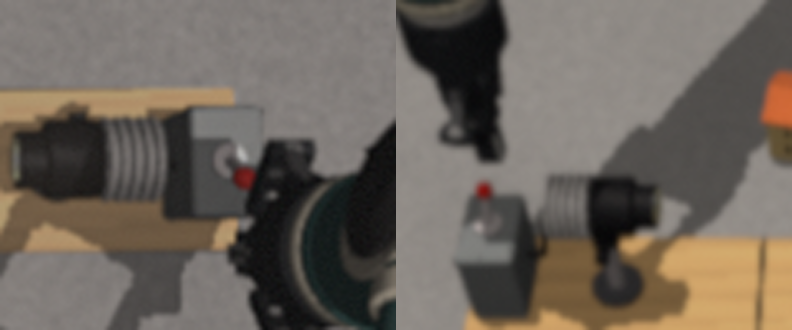

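The fingertips are on the ball's -x side and in line with it (scene panel: tips at (490,155), ball at (484,190)). Pushing towards +x.

Request:
drive_tool:
  rows:
    - [0, 0, 0, 0, 0.008, 0, 0]
    - [0, 0, 0, 0, 0.008, 0, 0]
    - [0, 0, 0, 0, 0.007, 0, 0]
    - [0, 0, 0, 0, 0.007, 0, 0]
    - [0, 0, 0, 0, 0.006, 0, 0]
    - [0, 0, 0, 0, 0.006, 0, 0]
    - [0, 0, 0, 0, 0.004, 0, 0]
    - [0, 0, 0, 0, 0, 0, 0]

```text
time: 3.9
tool_pos: [0.5306, -0.1969, 0.1134]
tcp_rot: [2.22, 2.222, 0.001]
wrist_force: [-0.5, 0.2, 0.0]
width: 0.001
grip_force: 0.0
```

Request:
drive_tool:
  rows:
    - [0, 0, 0, 0, 0.003, 0, 0]
    - [0, 0, 0, 0, 0.003, 0, 0]
    - [0, 0, 0, 0, 0, 0, 0]

```text
time: 4.15
tool_pos: [0.5318, -0.1967, 0.1129]
tcp_rot: [-2.216, -2.218, 0.008]
wrist_force: [-11.3, -1.5, 8.5]
width: 0.001
grip_force: 5.8
```

```bash
python3 - <<'E'
from workcell import status, read_camera
import cv2,numpy as np
print(status.read_state()["tool_pos"])
a=read_camera("top")["color"][150:250,380:500,::-1];b=read_camera("scene")["color"][130:230,180:300,::-1]
cv2.imwrite("pics/push2.png",np.hstack([cv2.resize(i,(396,330),interpolation=cv2.INTER_CUBIC) for i in(a,b)]))
E
```

```text
[ 0.53183008 -0.19673472  0.11289576]
```

View pics/push2.png

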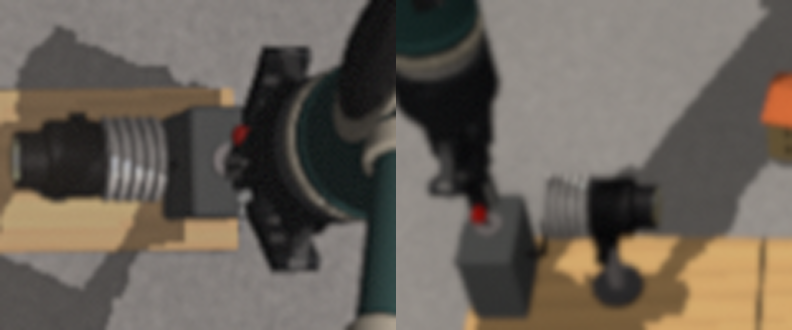

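The toggle is over at the end stop: the force is 11 N and the ball is now on the +x side at (240,133). Backing off and moving to the rack.

Request:
drive_tool:
  rows:
    - [0, 0, 0, 0, -0.015, 0, 0]
    - [0, 0, 0, 0, -0.015, 0, 0]
    - [0, 0, 0, 0, 0, -0.035, 0]
    - [0, 0, 0, 0, 0, -0.035, 0]
    - [0, 0, 0, 0, 0, -0.035, 0]
    - [0, 0, 0, 0.02, 0, -0.02, 1]
    - [0, 0, 0, 0.037, 0, 0, 1]
    - [0, 0, 0, 0.037, 0, 0, 1]

```text
time: 4.92
tool_pos: [0.5068, -0.103, 0.241]
tcp_rot: [2.221, 2.215, 0.005]
wrist_force: [1.0, -0.9, -1.8]
width: 0.418
grip_force: 0.0
```

Request:
drive_tool:
  rows:
    - [0, 0, 0, 0.037, 0, 0, 1]
    - [0, 0, 0, 0.037, 0, 0, 1]
    - [0, 0, 0, 0.037, 0, 0, 1]
    - [0, 0, 0, 0.037, 0, 0, 1]
    - [0, 0, 0, 0.037, 0, 0, 1]
    - [0, 0, 0, 0.037, 0, 0, 1]
    - [0, 0, 0, 0.037, 0, 0, 1]
    - [0, 0, 0, 0.037, 0, 0, 1]

```text
time: 5.58
tool_pos: [0.5046, 0.1952, 0.2383]
tcp_rot: [2.221, 2.222, 0.001]
wrist_force: [0.7, -0.5, -0.3]
width: 1.001
grip_force: 0.0
```

Request:
drive_tool:
  rows:
    - [0, 0, 0, 0.037, -0.004, 0, 1]
    - [0, 0, 0, 0.037, -0.004, 0, 1]
    - [0, 0, -6.8, 0, 0, 0, 1]
    - [0, 0, -6.8, 0, 0, 0, 1]
    - [0, 0, -6.8, 0, 0, 0, 1]
    - [0, 0, -6.8, 0, 0, 0, 1]
    - [0, 0, -6.8, 0, 0, 0, 1]
    - [0, 0, -6.8, 0, 0, 0, 1]

```text
time: 6.25
tool_pos: [0.4968, 0.2675, 0.238]
tcp_rot: [-1.298, -2.86, -0.001]
wrist_force: [-0.7, 0.4, 0.3]
width: 1.001
grip_force: 0.0
```

Request:
drive_tool:
  rows:
    - [0, 0, -6.8, 0, 0, 0, 1]
    - [0, 0, -6.8, 0, 0, 0, 1]
    - [0, 0, -6.8, 0, 0, 0, 1]
    - [0, 0, -6.8, 0, 0, 0, 1]
    - [0, 0, -6.8, 0, 0, 0, 1]
    - [0, 0, -6.8, 0, 0, 0, 1]
    - [0, 0, 0, 0, 0, 0, 1]
    - [0, 0, 0, 0, 0, 0, 1]

```text
time: 6.92
tool_pos: [0.4969, 0.2673, 0.2381]
tcp_rot: [-0.235, -3.133, -0.0]
wrist_force: [-0.1, 0.4, 0.3]
width: 1.001
grip_force: 0.0
```

```bash
python3 - <<'E'
from h import *
from workcell import status, read_camera
np.set_printoptions(precision=4,suppress=True)
s=status.read_state();print(s["tool_pos"],s["q"])
M=R.from_rotvec(s["tcp_rot"]).as_matrix();print("yaw",np.degrees(np.arctan2(M[1,0],M[0,0])),M)
T=np.eye(4);T[:3,:3]=M;T[:3,3]=s["tool_pos"]
p=read_camera("wrist");p["world_from_camera"]=T@p["mount"];pickle.dump(p,open("w1.pkl","wb"))
# expected block tops outline
a=p["color"][:,:,::-1].copy()
c,sn=np.cos(np.radians(-8.4)),np.sin(np.radians(-8.4));Rz=np.array([[c,-sn],[sn,c]])
q=np.array([[12.5,17],[12.5,-17],[-12.5,-17],[-12.5,17]])/1000@Rz.T+[.4905,.2848]
cv2.polylines(a,[proj(p,np.c_[q,np.full(4,.083)]).astype(np.int32)],True,(0,0,255),1)
cv2.imwrite("pics/w1.png",a)
E
```

```text
[0.4969 0.2673 0.2381] [ 0.4492  0.0507  1.8363  0.0003  1.2546 -0.9722]
yaw 171.43699090486606 [[-0.9889  0.1489 -0.0001]
 [ 0.1489  0.9889  0.0002]
 [ 0.0001  0.0002 -1.    ]]
```

View pics/w1.png

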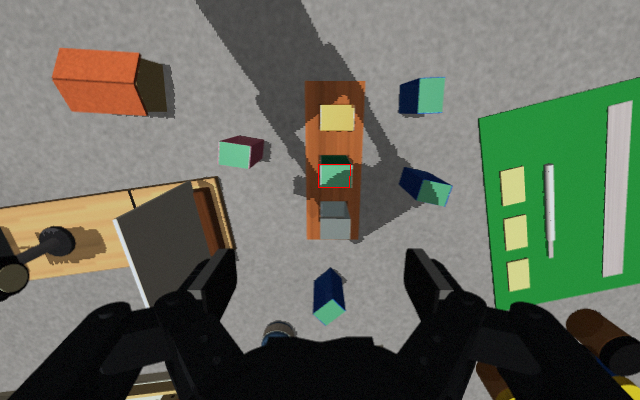

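The wrist view shows the expected outline sitting on the green block's top at about (336,175). I'll check the offset numerically.

```bash
python3 - <<'E'
from h import *
np.set_printoptions(precision=4,suppress=True)
p=pickle.load(open("w1.pkl","rb"));H=cv2.cvtColor(p["color"],cv2.COLOR_RGB2HSV)
m=(H[...,0]>60)&(H[...,0]<95)&(H[...,1]>40)&(H[...,2]>95);k=np.zeros_like(m);k[155:195,310:365]=1
y,x=np.nonzero(m&k);r=cv2.minAreaRect(np.c_[x,y].astype(np.float32));print(x.mean(),y.mean(),len(x),r,atz(p,[r[0]],.083))
# board line / edges near line from wrist (crop visible); toggle check later
E
```

```text
334.5131578947368 175.18421052631578 608 ((335.5, 176.0), (22.0, 31.0), 90.0) [[0.491 0.286 0.083]]
```

Request:
drive_tool:
  rows:
    - [0, 0, 0, 0.009, 0.0165, 0, 1]
    - [0, 0, 0, 0, 0, 0.03, 1]
    - [0, 0, 0, 0, 0, 0.03, 1]
    - [0, 0, 0, 0, 0, 0.03, 1]
    - [0, 0, 0, 0, 0, 0, 1]
    - [0, 0, 0, 0, 0, 0, 1]

```text
time: 7.47
tool_pos: [0.4888, 0.284, 0.1464]
tcp_rot: [-0.232, -3.129, 0.004]
wrist_force: [-0.4, 0.3, 0.0]
width: 0.999
grip_force: 0.0
```

Request:
drive_tool:
  rows:
    - [0, 0, 0, -0.002, 0.001, 0.025, 1]
    - [0, 0, 0, 0, 0, 0.025, 1]
    - [0, 0, 0, 0, 0, 0.025, 1]
    - [0, 0, 0, 0, 0, 0.02, 1]
    - [0, 0, 0, 0, 0, 0.011, 1]
    - [0, 0, 0, 0, 0, 0, 1]
    - [0, 0, 0, 0, 0, 0, 1]

```text
time: 8.05
tool_pos: [0.4937, 0.286, 0.0437]
tcp_rot: [0.23, 3.132, 0.001]
wrist_force: [0.6, -0.2, 0.3]
width: 0.998
grip_force: 0.0
```

Request:
drive_tool:
  rows:
    - [0, 0, 0, 0, 0, 0, 0.45]
    - [0, 0, 0, 0, 0, 0, 0.45]
    - [0, 0, 0, 0, 0, 0, 0.3]
    - [0, 0, 0, 0, 0, 0, 0.2]
    - [0, 0, 0, 0, 0, 0, 0.2]
    - [0, 0, 0, 0, 0, 0, 0.2]
    - [0, 0, 0, 0, 0, 0, 0.2]
    - [0, 0, 0, 0, 0, 0, 0.2]
  force: 35

```text
time: 8.72
tool_pos: [0.4933, 0.2858, 0.0434]
tcp_rot: [0.229, 3.132, 0.001]
wrist_force: [-0.4, -0.1, 5.4]
width: 0.397
grip_force: 38.0
```

Request:
drive_tool:
  rows:
    - [0, 0, 0, 0, 0, -0.008, 0.2]
    - [0, 0, 0, 0, 0, -0.012, 0.2]
    - [0, 0, 0, 0, 0, -0.025, 0.2]
    - [0, 0, 0, 0, 0, -0.035, 0.2]
    - [0, 0, 0, 0, 0, -0.035, 0.2]
    - [0, 0, 0, 0, 0, -0.035, 0.2]
    - [0, 0, 0, 0, 0, -0.03, 0.2]
    - [0, 0, 0, 0, 0, -0.02, 0.2]

```text
time: 9.38
tool_pos: [0.4934, 0.286, 0.2472]
tcp_rot: [0.229, 3.129, 0.004]
wrist_force: [1.0, 0.1, -0.9]
width: 0.392
grip_force: 37.3
```

Request:
drive_tool:
  rows:
    - [0, 0, 0, 0, 0, -0.02, 0.2]
    - [0, 0, 0, 0, 0, 0, 0.2]
    - [0, 0, 0, 0, 0, 0, 0.2]

```text
time: 9.63
tool_pos: [0.493, 0.2858, 0.264]
tcp_rot: [0.229, 3.131, 0.003]
wrist_force: [-0.2, -0.2, -1.3]
width: 0.393
grip_force: 37.3
```

```bash
python3 - <<'E'
from h import *
from workcell import status, read_camera
s=status.read_state();print(s["tool_pos"],s["tcp_rot"],s["grip_force"],s["width"])
p=read_camera("scene");pickle.dump(p,open("s2.pkl","wb"))
a=cv2.resize(p["color"][100:270,200:440,::-1],None,fx=3.3,fy=3.3,interpolation=cv2.INTER_CUBIC);cv2.imwrite("pics/s2.png",a)
E
```

```text
[0.49304471 0.2857658  0.26395984] [2.29185980e-01 3.13060557e+00 2.72834703e-03] 37.34535813331604 0.39260055821631124
```

View pics/s2.png

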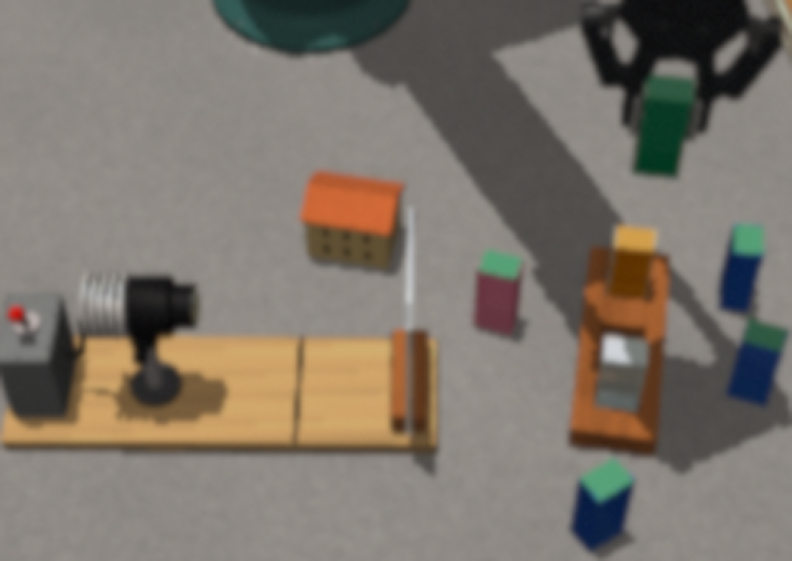

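The block is held and clear, and the other two are still in the rack. I'll turn it 82° and carry it over the line.

Request:
drive_tool:
  rows:
    - [0, 0, 5, 0, 0, 0, 0.2]
    - [0, 0, 7, 0, 0, 0, 0.2]
    - [0, 0, 7, 0, 0, 0, 0.2]
    - [0, 0, 7, 0, 0, 0, 0.2]
    - [0, 0, 7, 0, 0, 0, 0.2]
    - [0, 0, 7, 0, 0, 0, 0.2]
    - [0, 0, 7, 0, 0, 0, 0.2]
    - [0, 0, 7, 0, 0, 0, 0.2]

```text
time: 10.35
tool_pos: [0.4911, 0.2847, 0.2591]
tcp_rot: [-1.634, -2.68, 0.007]
wrist_force: [0.9, 0.9, -1.2]
width: 0.395
grip_force: 37.3
```

Request:
drive_tool:
  rows:
    - [0, 0, 7, 0, 0, 0, 0.2]
    - [0, 0, 7, 0, 0, 0, 0.2]
    - [0, 0, 7, 0, 0, 0, 0.2]
    - [0, 0, 6.8, 0, 0, 0, 0.2]
    - [0, 0, 0, -0.015, 0.003, 0, 0.2]
    - [0, 0, 0, -0.03, 0.005, 0, 0.2]
    - [0, 0, 0, -0.03, 0.005, 0, 0.2]
    - [0, 0, 0, -0.03, 0.005, 0, 0.2]

```text
time: 11.02
tool_pos: [0.5086, 0.1791, 0.2592]
tcp_rot: [-2.222, -2.218, 0.007]
wrist_force: [0.4, 0.1, -0.1]
width: 0.392
grip_force: 37.3
```

Request:
drive_tool:
  rows:
    - [0, 0, 0, -0.03, 0.005, 0, 0.2]
    - [0, 0, 0, -0.03, 0.005, 0, 0.2]
    - [0, 0, 0, -0.03, 0.005, 0, 0.2]
    - [0, 0, 0, -0.03, 0.005, 0, 0.2]
    - [0, 0, 0, -0.03, 0.005, 0, 0.2]
    - [0, 0, 0, -0.015, 0.002, 0, 0.2]
    - [0, 0, 0, 0, 0, 0, 0.2]
    - [0, 0, 0, 0, 0, 0, 0.2]

```text
time: 11.68
tool_pos: [0.5354, 0.0147, 0.2598]
tcp_rot: [-2.225, -2.213, 0.004]
wrist_force: [0.3, -0.4, -1.0]
width: 0.394
grip_force: 37.3
```

```bash
python3 - <<'E'
from h import *
from workcell import status
np.set_printoptions(precision=4,suppress=True)
s=status.read_state();M=R.from_rotvec(s["tcp_rot"]).as_matrix()
print(s["tool_pos"],"yaw",np.degrees(np.arctan2(M[1,0],M[0,0])),M[:,2],s["q"],s["grip_force"])
p=pickle.load(open("s2.pkl","rb"))
for a in(-.45,0,.25,.45):print(a,(proj(p,[.5365+.03*np.sin(a),-.195,.097+.03*np.cos(a)])-[200,100])*3.3)
E
```

```text
[0.5354 0.0147 0.2598] yaw 89.69408183327145 [-0.0044  0.0006 -1.    ] [-0.0195 -0.015   1.8629  0.0006  1.2981 -0.0143] 37.3307991027832
-0.45 [[ 21.0547 289.3253]]
0 [[ 17.4731 299.7176]]
0.25 [[ 16.1034 307.8941]]
0.45 [[ 15.4163 315.2402]]
```

The toggle is confirmed fully over: the ball is at (17,315) and the model predicts (15,315). Lowering the block.

Request:
drive_tool:
  rows:
    - [0, 0, 0, -0.002, 0.003, 0.02, 0.2]
    - [0, 0, 0, 0, 0, 0.025, 0.2]
    - [0, 0, 0, 0, 0, 0.025, 0.2]
    - [0, 0, 0, 0, 0, 0.025, 0.2]
    - [0, 0, 0, 0, 0, 0.025, 0.2]
    - [0, 0, 0, 0, 0, 0.015, 0.2]
    - [0, 0, 0, 0, 0, 0.007, 0.2]
    - [0, 0, 0, 0, 0, 0, 0.2]

```text
time: 12.35
tool_pos: [0.5371, 0.0145, 0.1172]
tcp_rot: [-2.22, -2.216, 0.006]
wrist_force: [-0.8, 0.7, -1.0]
width: 0.396
grip_force: 37.3
```

Request:
drive_tool:
  rows:
    - [0, 0, 0, 0, 0, 0, 0.2]
    - [0, 0, 0, 0, 0, 0, 0.2]
    - [0, 0, 0, 0, 0, 0, 0.2]

```text
time: 12.6
tool_pos: [0.541, 0.0135, 0.1219]
tcp_rot: [2.223, 2.217, 0.003]
wrist_force: [0.1, -0.6, -1.0]
width: 0.39
grip_force: 37.3
```

```bash
python3 - <<'E'
from h import *
from workcell import status, read_camera
np.set_printoptions(precision=4,suppress=True)
s=status.read_state();M=R.from_rotvec(s["tcp_rot"]).as_matrix()
print(s["tool_pos"],"yaw",np.degrees(np.arctan2(M[1,0],M[0,0])),s["grip_force"])
p=read_camera("scene");a=p["color"][:,:,::-1].copy()
c=np.array([[x,y,z] for x in(-.017,.017) for y in(-.0125,.0125) for z in(-.0375,.0375)])+[.538,.0148,.12]
o=np.array([210,120]);a=cv2.resize(a[120:250,210:370],None,fx=4.5,fy=4.5,interpolation=cv2.INTER_CUBIC)
for u in (proj(p,c)-o+.5)*4.5-.5: cv2.circle(a,tuple(int(v) for v in u),3,(0,0,255),-1)
cv2.imwrite("pics/s3.png",a)
E
```

```text
[0.541  0.0135 0.1219] yaw 89.84117079777747 37.32716739177704
```

View pics/s3.png

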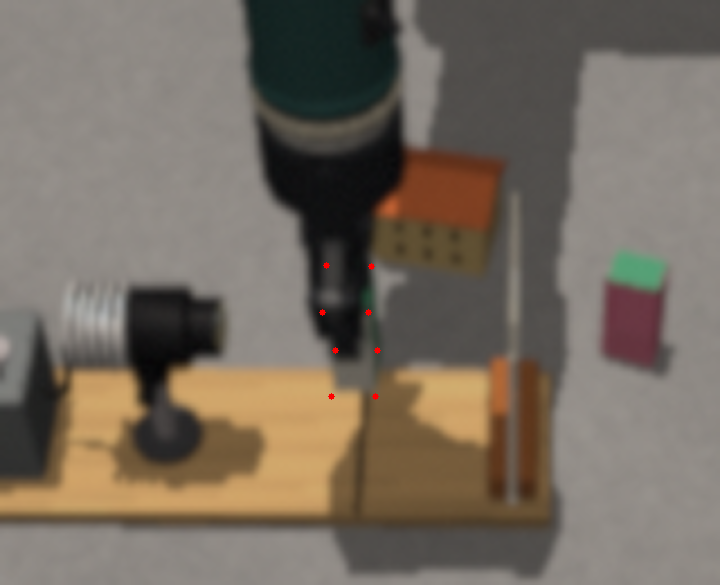

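The visible bottom of the block, around (355,390), matches the expected corners. I'll make a small correction of 3–4 mm.

Request:
drive_tool:
  rows:
    - [0, 0, 0, 0, -0.003, 0.003, 0.2]
    - [0, 0, 0, 0, 0, 0, 0.2]
    - [0, 0, 0, 0, 0, 0, 0.2]
    - [0, 0, 0, 0, 0, 0, 0.2]
    - [0, 0, 0, 0, 0, 0, 0.2]
    - [0, 0, 0, 0, 0, 0, 0.2]

```text
time: 13.15
tool_pos: [0.5368, 0.0132, 0.1174]
tcp_rot: [2.225, 2.218, 0.0]
wrist_force: [-0.1, 0.6, -0.8]
width: 0.391
grip_force: 37.3
```

```bash
python3 -c "
from workcell import status,workorder
s=status.read_state();print(s['tool_pos'],s['joint_vel'],s['grip_force']);print(workorder.finish_job())"
```

```text
[0.53680184 0.01324751 0.11736241] [-1.50484582e-04  1.20232021e-03 -7.77552724e-04 -6.86620773e-04
  1.27555460e-03 -2.83694488e-05] 37.32800245285034
the job is handed in; nothing more can be done
None
```

I handed the job in with the lamp switched on and the green block held still over the black line, its middle estimated within about 2 mm of the beam point; no verdict came back, and I didn't check the light on the ring itself.

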